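Balance-test rotor arms on a knife edge

TASK

Test the two rotor arms for balance, one after the other: set each on the balancing stand with its notch on the knife edge, level and with its length along the stand, let go and wait until it has settled. Put an arm that stays level into the low wooden parts tray and one that tips into the taller steel scrap box, lying lengthwise on its feet, before you try the next one. Set the arms down rather than drop them, and leave the carton and the dish where they are.

Things in the scene. Friction and masses are not known exactly. Their poses are not given: they have to be found in the camera images.
- rotor_a: Rotor arm, 170 mm long (its x), 34 wide, about 250 g; origin: centre of its underside, z up. Steel foot block 30 x 34 x 40 mm tall under each end; 24 mm wide bar between, 42 to 54 mm up; in the middle a square black hub 40 x 40 mm, 42 to 69 mm up: grip it across its flat sides (along y), fingertips 45 mm above the underside. V notch along y under the hub. May hide an off-centre weight
- rotor_b: The other rotor arm, the same to look at and in all sizes as rotor_a (170 mm long, feet 40 mm tall, 40 mm hub from 42 to 69 mm up, gripped across its flat sides with the fingertips 45 mm above the underside); origin: centre of its underside, x along its length, z up. It too may hide an off-centre weight
- rotor_a_notch (a point): Middle of the apex of the V notch under the hub of rotor_a, 40 mm above its underside; the notch is open below, 26 mm wide at its mouth 25 mm up. The centre of mass of a sound arm lies about 12 mm below it, so it hangs level and steady on the edge
- rotor_b_notch (a point): The same point of rotor_b
- stand: Fixed balancing stand; origin: centre of its underside, z up. Dark steel base 214 (x) x 62 (y) x 11 mm, rubber pads on it near both ends (tops 15.5 mm up, centres 80 mm out); in the middle an upright blade 8 mm thick, 28 mm wide along y, its top the knife edge, along y, 76 mm up. An arm lies on it along the stand's x, either way round
- stand_edge (a point): Middle of the knife edge, 76 mm above the bench; a seated arm's notch apex lies about 1 mm above it. A faulty arm tips at once by about 15 degrees, until a foot rests on a pad, its notch still on the edge; a sound one stays within 7 degrees of level
- parts_tray: Fixed open tray of pale wood, 208 (x) x 88 (y) mm outside, walls 5 mm thick and 18 mm tall, floor 5 mm thick; for sound arms, lengthwise along its x, either way round. Origin: centre of the underside
- scrap_box: Fixed open box of bare steel, 208 (x) x 88 (y) mm outside, walls 4 mm thick and 40 mm tall, floor 4 mm thick; for faulty arms, lengthwise along its x, either way round. Origin: centre of the underside
- carton: Pale blue loose carton, 66 x 95 x 38 mm; a bystander
- dish: Small loose round dish, 68 mm across, 19 mm tall; a bystander

How it is judged (in metres and radians):
On the way, in this order (a step that is already met when the one before it is completed fails the run):
1. one arm rests on the knife edge, let go and settled: the sound one level, or the faulty one tipped (((distance between rotor_a_notch and stand_edge below 0.012 m and contact force between the fingers and rotor_a below 0.1 N and contact force between rotor_a and stand above 0.5 N and angular speed of rotor_a below 0.15 rad/s and linear speed of rotor_a below 0.03 m/s and angle between rotor_a's own z axis and vertical below 0.12 rad) or (distance between rotor_b_notch and stand_edge below 0.012 m and contact force between the fingers and rotor_b below 0.1 N and contact force between rotor_b and stand above 0.5 N and angular speed of rotor_b below 0.15 rad/s and linear speed of rotor_b below 0.03 m/s and angle between rotor_b's own z axis and vertical above 0.18 rad))), for 0.3 s.
2. that arm lies in its proper tray or box, and the other one rests on the knife edge, let go and settled ((((x of rotor_a in the frame of parts_tray between -0.03 and 0.03 m and y of rotor_a in the frame of parts_tray between -0.03 and 0.03 m and z of rotor_a in the frame of parts_tray below 0.015 m and angle between rotor_a's own z axis and vertical below 0.12 rad and angle between the x axis of rotor_a and the x axis of parts_tray, either way round below 0.3 rad and linear speed of rotor_a below 0.05 m/s and contact force between the fingers and rotor_a below 0.1 N) and (distance between rotor_b_notch and stand_edge below 0.012 m and contact force between the fingers and rotor_b below 0.1 N and contact force between rotor_b and stand above 0.5 N and angular speed of rotor_b below 0.15 rad/s and linear speed of rotor_b below 0.03 m/s and angle between rotor_b's own z axis and vertical above 0.18 rad)) or ((x of rotor_b in the frame of scrap_box between -0.03 and 0.03 m and y of rotor_b in the frame of scrap_box between -0.03 and 0.03 m and z of rotor_b in the frame of scrap_box below 0.015 m and angle between rotor_b's own z axis and vertical below 0.12 rad and angle between the x axis of rotor_b and the x axis of scrap_box, either way round below 0.3 rad and linear speed of rotor_b below 0.05 m/s and contact force between the fingers and rotor_b below 0.1 N) and (distance between rotor_a_notch and stand_edge below 0.012 m and contact force between the fingers and rotor_a below 0.1 N and contact force between rotor_a and stand above 0.5 N and angular speed of rotor_a below 0.15 rad/s and linear speed of rotor_a below 0.03 m/s and angle between rotor_a's own z axis and vertical below 0.12 rad)))), for 0.3 s.
At the end, for the whole second after the job is handed in: The sound arm lies on its feet in the wooden tray and the faulty one in the steel box, each within 30 mm of the middle, within 0.3 rad of lengthwise, upright within 7 degrees, at rest and let go (x of rotor_a in the frame of parts_tray between -0.03 and 0.03 m and y of rotor_a in the frame of parts_tray between -0.03 and 0.03 m and z of rotor_a in the frame of parts_tray below 0.015 m and angle between each of rotor_a, rotor_b's own z axis and vertical below 0.12 rad and angle between the x axis of rotor_a and the x axis of parts_tray, either way round below 0.3 rad and linear speed of each of rotor_a, rotor_b below 0.05 m/s and contact force between the fingers and rotor_a below 0.1 N and x of rotor_b in the frame of scrap_box between -0.03 and 0.03 m and y of rotor_b in the frame of scrap_box between -0.03 and 0.03 m and z of rotor_b in the frame of scrap_box below 0.015 m and angle between the x axis of rotor_b and the x axis of scrap_box, either way round below 0.3 rad and contact force between the fingers and rotor_b below 0.1 N); the robot touches nothing.
It fails at once if an arm is dropped (falls free at over 0.8 m/s, about 33 mm of fall) ((linear speed of rotor_a above 0.8 m/s and contact force between the fingers and rotor_a below 0.1 N) or (linear speed of rotor_b above 0.8 m/s and contact force between the fingers and rotor_b below 0.1 N)).
It fails at once if the carton or the dish is moved by more than 30 mm (distance of any of carton, dish from where it was at the start of the episode above 0.03 m).
It also fails if it takes over 72 s, if anything falls off the work surface, if the arm or the gripper's body presses on something with over 40 N, if the wrist force passes 120 N, or if a joint passes its speed limit or range.

ROBOT

A 7-joint arm with a two-finger parallel gripper is mounted at the origin on the work surface; the furniture and walls round the work are solid. World frame = base frame: x ahead of the robot, y to its left, z up, the work surface at z = 0. Lengths are in m, angles in degrees, forces in N, time in s.
With the tool pointing down it reaches from about 0.425 to 0.875 m from the base axis. Payload 4.7 kg.
Tool frame: the origin (TCP) lies between the finger pads; the fingertips stand env.finger_overhang ahead of it and the grasp point (between the pads) lies 5 mm behind it (env.finger_overhang is the distance from the TCP to the fingertips, in m); z points along the fingers, y is the line along which they close (so a half turn about z gives the same grasp; the last joint's range is limited). The gripper opens to 87 mm and grips with 3 to 60 N. Pads are 19 mm wide; open, the fingers measure 117 mm over their backs; the gripper's body (75 mm by 190 mm) begins 51 mm behind the grasp point.
Start: joints at [69.792, 18.392, -4.016, 83.108, 1.295, 78.541, -3.26], TCP at [0.233, -0.607, 0.237] pointing down, gripper open.
Joint ranges: [-163.93, 163.93], [-17.29, 119.83], [-79.2, 71.16], [3.27, 140.29], [-89.18, 269.18], [5.43, 117.66], [-154.24, 154.24]. Speed limits (degrees/s): [147.25, 147.25, 180, 180, 180, 180, 180].

INTERFACE

Orientations are given as [roll, pitch, yaw] about the fixed x, y, z axes, in that order (R = Rz(yaw) Ry(pitch) Rx(roll)).
In Python, from cell import telemetry, eyes, env, models gives the robot as it stands. The module is installed in compiled form; this text tells all that it offers.
- The arm moves only by the tool drive_tool, never from a script. Its arguments are lists of equal length, an entry for each row: "angular": the turn, a rotation vector about the tool's x, y, z in rad, a list of three; "delta_pos": the shift along the tool's x, y, z in cm, a list of three; "gripper": the finger opening in cm, from 0 to 8.7. A call has 1 to 20 rows; each row shifts and turns the commanded pose from where the row before left it, along the tool's axes as they then stand; what a row does not reach is not made up. A row lasts 1/10 s, in which the tool goes at most 50 mm and 8.59 degrees, less where a joint would pass 70% of its speed; a pose out of reach is approached as far as the arm can. A call with a gripper value outside its range is refused whole. The fingers move at their own pace and stop on an object; "squeeze" is the grip in N (left out, the last holds). Time passes only in rows, so rows that do not move let the fingers close. It gives the time, the measured TCP pose, the force, the opening and the grip force at its end, in the units of the state.
- telemetry.get_obs(): the state, without advancing time (a new reading comes with each control period).
- eyes.read_camera(name): name is "scene" or "top" or "wrist"; returns a dict with "pixels" (480x640x3 uint8, red, green, blue), "mtx" (3x3 intrinsics, pixels), "origin" and "orientation" of the camera in the world. Camera axes: x right, y down, z forward; pixel columns grow to the right and rows downward; lengths in m; the calibration is good to about 2 mm. The wrist camera is an equidistant fisheye: a pixel r from the principal point sees the ray r / f radians off the axis. A picture is of the moment at which its call begins. There is no depth.
- env.sign_off(): hands the job in; it is judged then, once.
Trained networks look in a picture, given as the dict that the camera call returned (one of the last four; its "shot" number tells which), for a name from the list of things; names that differ only in an ending like _2 or _b are one class to them, and where a whole thing is asked for, a point or a joint stands for the part that bears it (a point fixed in the world has none). Each returns a list of dicts, best first, with "p" (0 to 1); they miss things now and then, are a little off and sometimes report something else, mostly with a low value. They report only what shows in the picture. A call takes as long as a camera call.
- models.search_frame(picture, target): "centre" ([column, row] in pixels, amid what is visible of it).
- models.cut_out(picture, target): "pixels" (480x640 bool, what is visible of it) and "centre" ([column, row] in pixels, amid what is visible of it).
The state is a dict: "time_s": time; "qpos": joint angles; "joint_velocities": joint speeds; "effort": joint torques, N m; "tool_pos": TCP position; "tool_rot": TCP orientation; "force": force on the tool from outside, world axes, zero at the start; "wrist_torque": the same for the moment, N m; "grip_width": finger opening in m; "grasp_force": force on a finger pad.
Only numpy, scipy, OpenCV 4.12 (cv2) and the standard library are available. Lean on these libraries where they do the work, as an engineer would, in place of code of your own. Each camera call takes 0.05 s, during which the arm holds its last target. There are 200 camera calls.

## Working session

There is one attempt and no reset: what is moved stays moved. The work goes in short steps, Python scripts to look and compute and a tool call to move; the robot and the scene stay as the last step left them, time stands still between calls to the robot, and variables do not carry over. Pictures are saved under pics/ and viewed, at most 10 in all, crops included, and the job is handed in when it is done.

Besides the shell and the picture viewer there is one more tool, called after ">>>" by a JSON object that holds its "api" and its "payload", one argument or row to a line. drive_tool: Moves the arm, as the interface text tells. Its arguments: {"type":"object","properties":{"angular":{"type":"array","items":{"type":"array","items":{"type":"number"}}},"delta_pos":{"type":"array","items":{"type":"array","items":{"type":"number"}}},"gripper":{"type":"array","items":{"type":"number"}},"squeeze":{"type":"number"}},"required":["angular","delta_pos","gripper"]}

```bash
mkdir -p pics; cat > h.py <<'E'
import numpy as np, cv2
from cell import telemetry, eyes, env, models
from scipy.spatial.transform import Rotation as R
def rot(o):
    o=np.array(o,float)
    if o.shape==(3,3): return o
    if o.size==3: return R.from_euler('xyz',o,degrees=True).as_matrix()
    return R.from_quat(o).as_matrix()
def ray(pic,uv,fish=False):
    K=np.array(pic['mtx']);x=(uv[0]-K[0,2])/K[0,0];y=(uv[1]-K[1,2])/K[1,1]
    if fish:
        r=np.hypot(x,y);d=np.array([x/r*np.sin(r),y/r*np.sin(r),np.cos(r)]) if r>0 else np.array([0,0,1.])
    else: d=np.array([x,y,1.])
    return rot(pic['orientation'])@d
def at_z(pic,uv,z,fish=False):
    d=ray(pic,uv,fish);o=np.array(pic['origin']);return o+d*(z-o[2])/d[2]
def save(pic,n): cv2.imwrite('pics/'+n,cv2.cvtColor(pic['pixels'],cv2.COLOR_RGB2BGR))
E
python3 - <<'E'
from h import *
np.set_printoptions(precision=4,suppress=True)
print(telemetry.get_obs(), env.finger_overhang)
Z=dict(rotor_a=.05,rotor_b=.05,stand=.011,parts_tray=.01,scrap_box=.02,carton=.038,dish=.015)
for c in ['top','scene']:
    p=eyes.read_camera(c); save(p,c+'0.png'); print(c,p['mtx'],p['origin'],p['orientation'])
    for n,z in Z.items():
        for d in models.cut_out(p,n)[:3]:
            m=d['pixels'].astype(np.uint8)
            r=cv2.minAreaRect(cv2.findNonZero(m)); 
            b=np.array([at_z(p,q,z)[:2] for q in cv2.boxPoints(r)])
            print(n,round(d['p'],2),np.round(d['centre']),m.sum(),at_z(p,d['centre'],z)[:2],'box',b.round(3).tolist())
E
```

```text
{'time_s': 0.0, 'qpos': array([69.7908, 18.4385, -4.0175, 83.1755,  1.2947, 78.539 , -3.2594]), 'joint_velocities': array([-0.0382,  0.0048,  0.059 ,  0.0259,  0.0708,  0.0602,  0.0159]), 'effort': array([  0.0001, -49.128 ,  -0.4039, -31.2524,  -0.064 ,   0.0437,
         0.0002]), 'tool_pos': array([ 0.2329, -0.6063,  0.2355]), 'tool_rot': array([-179.8922,    0.0048,   21.0214]), 'force': array([-0.228 , -0.1782, -0.0992]), 'wrist_torque': array([-0.0007, -0.0369,  0.0091]), 'grasp_force': 0.0, 'grip_width': 0.08714661766079317} 0.014
top [[499.5501   0.     322.5018]
 [  0.     499.5501 236.463 ]
 [  0.       0.       1.    ]] [0.2107 0.0366 1.4934] [-174.2991   -0.3405  -88.8998]
rotor_a 0.88 [406. 207.] 652 [ 0.446  -0.2129] box [[0.361, -0.177], [0.533, -0.202], [0.527, -0.247], [0.355, -0.221]]
rotor_a 0.68 [362. 206.] 642 [ 0.447  -0.0841] box [[0.527, -0.053], [0.536, -0.095], [0.367, -0.13], [0.358, -0.089]]
rotor_b 0.88 [406. 207.] 652 [ 0.446  -0.2129] box [[0.361, -0.177], [0.533, -0.202], [0.527, -0.247], [0.355, -0.221]]
rotor_b 0.68 [362. 206.] 642 [ 0.447  -0.0841] 
[... 1162 characters left out ...]
093]]
rotor_b 0.62 [320. 228.] 1068 [ 0.4143 -0.0633] box [[0.461, 0.013], [0.581, -0.131], [0.375, -0.151], [0.289, -0.015]]
stand 0.86 [273. 254.] 1500 [0.4457 0.0651] box [[0.54, 0.106], [0.682, -0.058], [0.39, -0.047], [0.304, 0.095]]
stand 0.69 [321. 227.] 1153 [ 0.4753 -0.135 ] box [[0.521, -0.04], [0.659, -0.203], [0.436, -0.231], [0.337, -0.076]]
scrap_box 0.9 [148. 304.] 4394 [0.4449 0.3846] box [[0.55, 0.446], [0.683, 0.312], [0.338, 0.329], [0.274, 0.437]]
carton 0.83 [433. 222.] 281 [ 0.2441 -0.3232] box [[0.32, -0.384], [0.292, -0.413], [0.206, -0.263], [0.231, -0.238]]
dish 0.87 [223. 337.] 944 [0.2666 0.3438] box [[0.322, 0.349], [0.272, 0.301], [0.207, 0.353], [0.252, 0.397]]
```

```bash
python3 - <<'E'
import cv2
a=cv2.imread('pics/top0.png')[150:300,150:510]
cv2.imwrite('pics/top0c.png',cv2.resize(a,None,fx=2.2,fy=2.2,interpolation=cv2.INTER_CUBIC))
E
```

```text
(no output)
```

View pics/top0c.png

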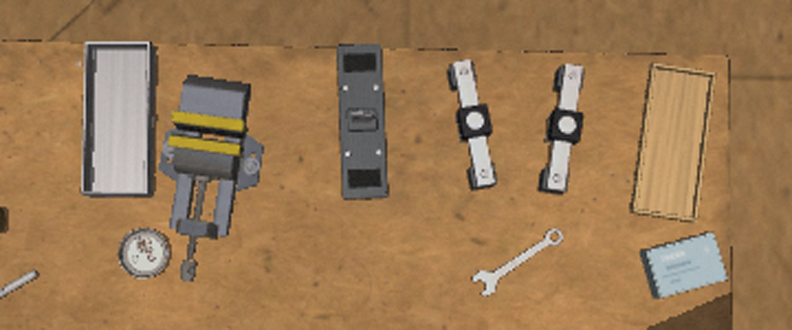

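View pics/scene0.png

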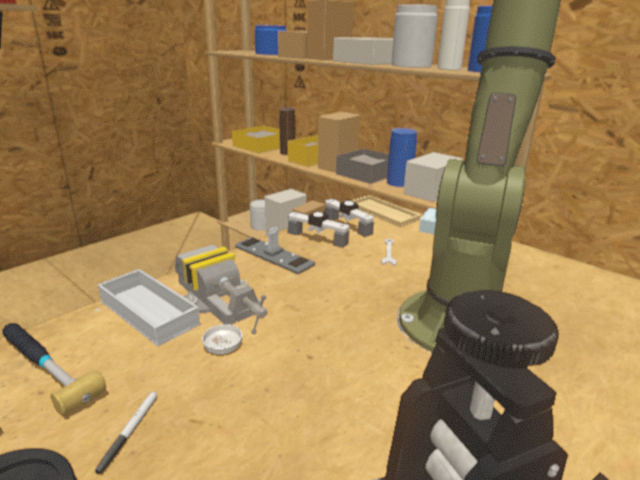

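```bash
cat >> h.py <<'E'
def tri(p1,u1,p2,u2):
    o1,o2=map(np.array,(p1['origin'],p2['origin']));a=ray(p1,u1);b=ray(p2,u2)
    s=np.linalg.lstsq(np.c_[a,-b],o2-o1,rcond=None)[0];q,w=o1+s[0]*a,o2+s[1]*b
    return (q+w)/2,np.linalg.norm(q-w)
E
python3 - <<'E'
from h import *
np.set_printoptions(precision=4,suppress=True)
t=eyes.read_camera('top');s=eyes.read_camera('scene')
print('vise',tri(t,(244.5,205.5),s,(203,256)))
print('hubs',at_z(t,(365.9,205),.069),at_z(t,(407.7,206.8),.069))
print('blade', at_z(t,(150+363/2.2,150+117/2.2),.076),tri(t,(150+363/2.2,150+117/2.2),s,(273,231)))
E
```

```text
vise (array([0.4384, 0.2578, 0.0783]), np.float64(0.005144910329343839))
hubs [ 0.4467 -0.0926  0.069 ] [ 0.4439 -0.2133  0.069 ]
blade [0.4479 0.0542 0.076 ] (array([0.4512, 0.056 , 0.0663]), np.float64(0.0047054253973933206))
```

View pics/top0.png

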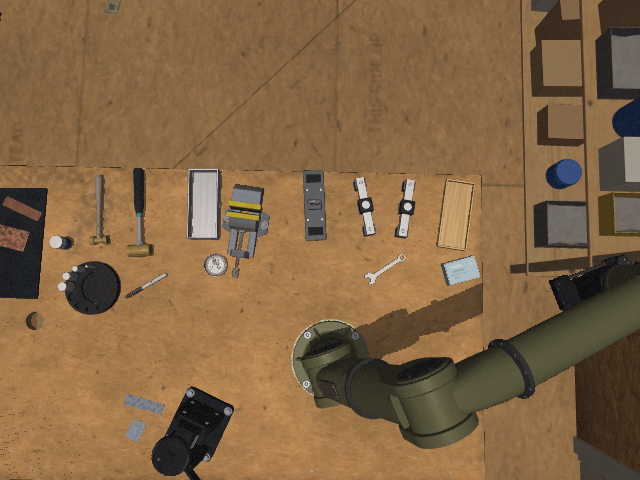

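```bash
python3 - <<'E'
from h import *
np.set_printoptions(precision=3,suppress=True)
t=eyes.read_camera('top');s=eyes.read_camera('scene')
r=tri(t,(567,171),s,(403,132));print('can top',r)
for z in (.2,.25,.3,.35,.4,.45): print(z,at_z(t,(525,220),z)[:2],at_z(t,(515,268),z)[:2],at_z(t,(585,220),z)[:2])
print(ray(s,(402,183)), s['origin'])
E
```

```text
can top (array([ 0.535, -0.612,  0.191]), np.float64(0.014492976125086685))
0.2 [ 0.394 -0.498] [ 0.268 -0.469] [ 0.397 -0.655]
0.25 [ 0.387 -0.477] [ 0.265 -0.449] [ 0.39  -0.628]
0.3 [ 0.38  -0.456] [ 0.263 -0.43 ] [ 0.382 -0.602]
0.35 [ 0.372 -0.436] [ 0.261 -0.41 ] [ 0.375 -0.575]
0.4 [ 0.365 -0.415] [ 0.259 -0.391] [ 0.368 -0.548]
0.45 [ 0.358 -0.394] [ 0.257 -0.371] [ 0.361 -0.521]
[ 0.51  -0.829 -0.309] [-0.294  0.722  0.512]
```

>>> {"api": "drive_tool", "payload": {
  "delta_pos": [
    [1.1, -3.6, 0],
    [1.1, -3.6, 0],
    [1.1, -3.6, 0],
    [1.1, -3.6, 0],
    [1.1, -3.6, 0],
    [3.85, -1.1, 0],
    [3.85, -1.1, 0],
    [3.85, -1.1, 0],
    [3.85, -1.1, 0],
    [3.85, -1.1, 0],
    [2.7, -3.4, 0],
    [2.7, -3.4, 0],
    [2.7, -3.4, 0],
    [2.7, -3.4, 0],
    [2.7, -3.4, 0],
    [0, 0, 1],
    [0, 0, 1],
    [0, 0, 0],
    [0, 0, 0]
  ],
  "angular": [
    [0, 0, 0],
    [0, 0, 0],
    [0, 0, 0],
    [0, 0, 0],
    [0, 0, 0],
    [0, 0, 0],
    [0, 0, 0],
    [0, 0, 0],
    [0, 0, 0],
    [0, 0, 0],
    [0, 0, 0],
    [0, 0, 0],
    [0, 0, 0],
    [0, 0, 0],
    [0, 0, 0],
    [0, 0, 0.09],
    [0, 0, 0.09],
    [0, 0, 0],
    [0, 0, 0]
  ],
  "gripper": [8.7, 8.7, 8.7, 8.7, 8.7, 8.7, 8.7, 8.7, 8.7, 8.7, 8.7, 8.7, 8.7, 8.7, 8.7, 8.7, 8.7, 8.7, 8.7],
  "squeeze": 20
}}

```text
time_s: 2.9
tool_pos: [0.4449, -0.0917, 0.2168]
tool_rot: [180.0, -0.0, 10.8]
force: [-0.7, -0.7, 0.2]
grip_width: 0.0869
grasp_force: 0.0
```

```bash
python3 - <<'E'
from h import *
np.set_printoptions(precision=4,suppress=True)
o=telemetry.get_obs();print(o['tool_pos'],o['tool_rot'],o['qpos'])
w=eyes.read_camera('wrist');save(w,'w1.png');print(w['mtx'],w['origin'],w['orientation'])
for n in ['rotor_a','stand']:
  for d in models.cut_out(w,n): print(n,d['p'],d['centre'],at_z(w,d['centre'],.055,True),d['pixels'].sum())
E
```

```text
[ 0.4449 -0.0917  0.2168] [179.993   -0.0021  10.806 ] [ 45.1045  -4.3521 -34.7805 110.0021  -2.5804  73.586  -68.0631]
[[371.6483   0.     322.387 ]
 [  0.     371.6483 244.0169]
 [  0.       0.       1.    ]] [ 0.5195 -0.0764  0.3649] [163.8806  -0.0373 -79.1941]
rotor_a 0.98 [454.8, 239.4] [ 0.4582 -0.2101  0.055 ] 5653
rotor_a 0.88 [323.1, 218.1] [ 0.4542 -0.0897  0.055 ] 7002
stand 0.78 [181.4, 176.6] [0.4687 0.0391 0.055 ] 11720
```

View pics/w1.png

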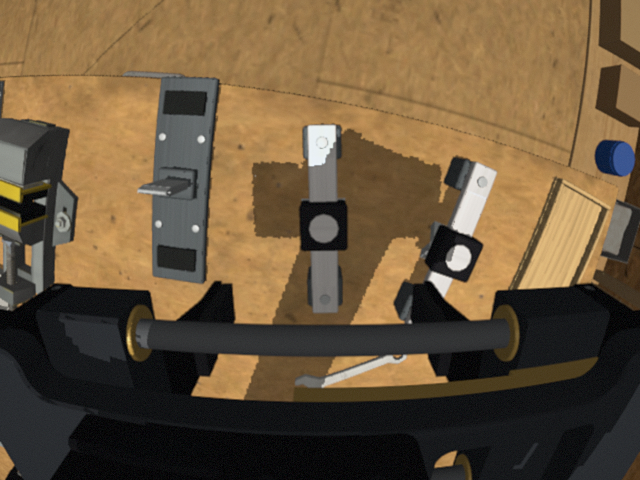

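```bash
python3 - <<'E'
from h import *
np.set_printoptions(precision=4,suppress=True)
w=eyes.read_camera('wrist');P=lambda u,v,z:at_z(w,(u,v),z,True)
print('hub1',P(323,228,.069));a,b=P(321,143,.054),P(325,299,.054);print(a,b,'mid',(a+b)/2,'yaw',np.degrees(np.arctan2(*(a-b)[1::-1])))
print('hub2',P(459,257,.069),P(482,182,.054))
a,b=P(185,103,.0155),P(178,259.5,.0155);print('stand',a,b,'mid',(a+b)/2,'yaw',np.degrees(np.arctan2(*(a-b)[1::-1])),np.linalg.norm(a-b))
print('edge ends',P(140,188,.076),P(192,183,.076))
E
```

```text
hub1 [ 0.4494 -0.0908  0.069 ]
[ 0.5169 -0.0764  0.054 ] [ 0.3805 -0.1058  0.054 ] mid [ 0.4487 -0.0911  0.054 ] yaw 12.186503272855866
hub2 [ 0.4465 -0.2131  0.069 ] [ 0.5148 -0.2231  0.054 ]
stand [0.5353 0.0609 0.0155] [0.3761 0.0494 0.0155] mid [0.4557 0.0551 0.0155] yaw 4.156869007212772 0.15959525904384922
edge ends [0.4577 0.0688 0.076 ] [0.4688 0.0212 0.076 ]
```

>>> {"api": "drive_tool", "payload": {
  "delta_pos": [
    [0.4, 0, 4],
    [0, 0, 4],
    [0, 0, 4],
    [0, 0, 2.5],
    [0, 0, 1.3],
    [0, 0, 0],
    [0, 0, 0],
    [0, 0, 0],
    [0, 0, 0],
    [0, 0, 0],
    [0, 0, 0],
    [0, 0, 0]
  ],
  "angular": [
    [0, 0, -0.024],
    [0, 0, 0],
    [0, 0, 0],
    [0, 0, 0],
    [0, 0, 0],
    [0, 0, 0],
    [0, 0, 0],
    [0, 0, 0],
    [0, 0, 0],
    [0, 0, 0],
    [0, 0, 0],
    [0, 0, 0]
  ],
  "gripper": [8.7, 8.7, 8.7, 8.7, 8.7, 8.7, 3.5, 3.5, 3.5, 3.5, 3.5, 3.5],
  "squeeze": 20
}}

```text
time_s: 4.3
tool_pos: [0.4489, -0.0909, 0.0588]
tool_rot: [180.0, -0.0, 12.1]
force: [-0.7, -0.4, -0.2]
grip_width: 0.0471
grasp_force: 0.0
```

>>> {"api": "drive_tool", "payload": {
  "delta_pos": [
    [0, 0, 0],
    [0, 0, 0],
    [0, 0, 0],
    [0, 0, 0],
    [0, 0, -0.5],
    [0, 0, -1.5],
    [0, 0, -3],
    [0, 0, -4],
    [0, 0, -4],
    [0, 0, -2],
    [0, 0, 0]
  ],
  "angular": [
    [0, 0, 0],
    [0, 0, 0],
    [0, 0, 0],
    [0, 0, 0],
    [0, 0, 0],
    [0, 0, 0],
    [0, 0, 0],
    [0, 0, 0],
    [0, 0, 0],
    [0, 0, 0],
    [0, 0, 0]
  ],
  "gripper": [3.5, 3.5, 3.5, 3.5, 3.5, 3.5, 3.5, 3.5, 3.5, 3.5, 3.5]
}}

```text
time_s: 5.4
tool_pos: [0.4507, -0.091, 0.2116]
tool_rot: [179.8, -0.3, 12.1]
force: [-0.8, 0.4, -2.8]
grip_width: 0.0397
grasp_force: 19.9
```

```bash
python3 - <<'E'
from h import *
w=eyes.read_camera('wrist');save(w,'w2.png')
cv2.imwrite('pics/w2c.png',cv2.resize(cv2.imread('pics/w2.png')[60:360,60:460],None,fx=2,fy=2,interpolation=cv2.INTER_CUBIC))
np.savez('w2.npz',origin=w['origin'],orientation=w['orientation'],mtx=w['mtx'])
E
```

```text
(no output)
```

View pics/w2c.png

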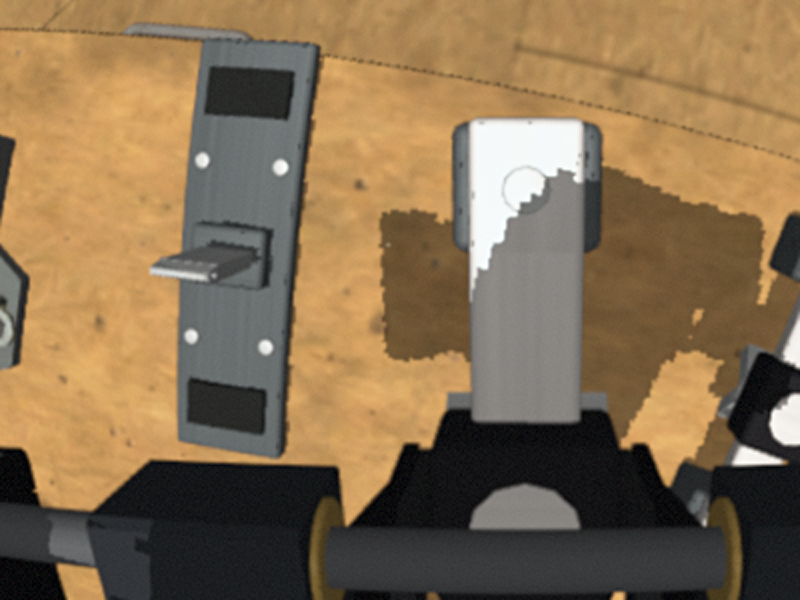

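```bash
python3 - <<'E'
from h import *
np.set_printoptions(precision=4,suppress=True)
f=np.load('w2.npz');w={k:f[k] for k in f};P=lambda u,v,z:at_z(w,(60+u/2,60+v/2),z,True)
A=lambda d:np.degrees(np.arctan2(d[1],d[0]))
a=np.mean([P(*q,.0155) for q in [(208,67),(294,69),(290,119),(205,114)]],0);b=np.mean([P(*q,.0155) for q in [(190,380),(266,388),(264,433),(187,424)]],0)
print('pads',(a+b)/2,A(a-b),np.linalg.norm(a-b))
s=[P(*q,.011) for q in [(202,160),(280,167),(191,336),(265,347)]];print('screws',np.mean(s,0),A(s[0]-s[2]),A(s[1]-s[3]),A(s[0]-s[1])-90)
e=[P(150,271,.076),P(210,277,.076)];print('edge',e,np.mean(e,0),np.linalg.norm(e[0]-e[1]),A(e[0]-e[1])-90)
print('held', P(524,188,.0540+.2116-.059), P(524,493,.069+.2116-.059))
E
```

```text
pads [0.4557 0.0566 0.0155] 3.739515017127767 0.1588859128595402
screws [0.4549 0.0584 0.011 ] 3.6197189625316404 3.507321687592204 3.4811932327506696
edge [array([0.4542, 0.071 , 0.076 ]), array([0.4566, 0.0425, 0.076 ])] [0.4554 0.0567 0.076 ] 0.02864465079318075 4.818847625678757
held [ 0.5191 -0.0752  0.2066] [ 0.4597 -0.0879  0.2216]
```

>>> {"api": "drive_tool", "payload": {
  "delta_pos": [
    [0.3, -1.36, 0],
    [0.7, -2.8, 0],
    [0.84, -3.5, 0],
    [0.8, -3.2, 0],
    [0.6, -2.3, 0],
    [0.3, -1.2, 0],
    [0, 0, 2],
    [0, 0, 3],
    [0, 0, 1.5],
    [0, 0, 1.5],
    [0, 0, 0],
    [0, 0, 0]
  ],
  "angular": [
    [0, 0, 0],
    [0, 0, 0],
    [0, 0, 0],
    [0, 0, 0],
    [0, 0, 0],
    [0, 0, 0],
    [0, 0, 0.07],
    [0, 0, 0.077],
    [0, 0, 0],
    [0, 0, 0],
    [0, 0, 0],
    [0, 0, 0]
  ],
  "gripper": [3.5, 3.5, 3.5, 3.5, 3.5, 3.5, 3.5, 3.5, 3.5, 3.5, 3.5, 3.5]
}}

```text
time_s: 6.65
tool_pos: [0.4528, 0.057, 0.128]
tool_rot: [-180.0, 0.1, 3.6]
force: [-0.3, 0.2, -1.7]
grip_width: 0.0398
grasp_force: 19.9
```

>>> {"api": "drive_tool", "payload": {
  "delta_pos": [
    [0.2, 0, 1],
    [0, 0, 1],
    [0, 0, 0.6],
    [0, 0, 0.3],
    [0, 0, 0.2],
    [0, 0, 0],
    [0, 0, 0]
  ],
  "angular": [
    [0, 0, 0],
    [0, 0, 0],
    [0, 0, 0],
    [0, 0, 0],
    [0, 0, 0],
    [0, 0, 0],
    [0, 0, 0]
  ],
  "gripper": [3.5, 3.5, 3.5, 3.5, 3.5, 3.5, 3.5]
}}

```text
time_s: 7.35
tool_pos: [0.4556, 0.0572, 0.0977]
tool_rot: [180.0, -0.0, 3.7]
force: [0.2, -0.8, -2.2]
grip_width: 0.0401
grasp_force: 19.9
```

>>> {"api": "drive_tool", "payload": {
  "delta_pos": [
    [0, 0, 0.1],
    [0, 0, 0.1],
    [0, 0, 0]
  ],
  "angular": [
    [0, 0, 0],
    [0, 0, 0],
    [0, 0, 0]
  ],
  "gripper": [3.5, 3.5, 3.5]
}}

```text
time_s: 7.65
tool_pos: [0.4555, 0.0571, 0.0955]
tool_rot: [180.0, -0.0, 3.7]
force: [-0.7, -0.3, -2.9]
grip_width: 0.0397
grasp_force: 19.9
```

>>> {"api": "drive_tool", "payload": {
  "delta_pos": [
    [0, 0, 0.1],
    [0, 0, 0]
  ],
  "angular": [
    [0, 0, 0],
    [0, 0, 0]
  ],
  "gripper": [3.5, 3.5]
}}

```text
time_s: 7.85
tool_pos: [0.4557, 0.0572, 0.0951]
tool_rot: [180.0, -0.0, 3.7]
force: [-1.6, 0.3, 4.0]
grip_width: 0.0397
grasp_force: 19.9
```

>>> {"api": "drive_tool", "payload": {
  "delta_pos": [
    [0, 0, 0],
    [0, 0, 0],
    [0, 0, 0],
    [0, 0, 0],
    [0, 0, 0],
    [0, 0, 0],
    [0, 0, 0],
    [0, 0, 0],
    [0, 0, 0],
    [0, 0, 0],
    [0, 0, 0],
    [0, 0, 0]
  ],
  "angular": [
    [0, 0, 0],
    [0, 0, 0],
    [0, 0, 0],
    [0, 0, 0],
    [0, 0, 0],
    [0, 0, 0],
    [0, 0, 0],
    [0, 0, 0],
    [0, 0, 0],
    [0, 0, 0],
    [0, 0, 0],
    [0, 0, 0]
  ],
  "gripper": [6.0, 6.0, 6.0, 6.0, 6.0, 6.0, 6.0, 6.0, 6.0, 6.0, 6.0, 6.0]
}}

```text
time_s: 9.05
tool_pos: [0.4554, 0.0571, 0.0945]
tool_rot: [180.0, -0.0, 3.7]
force: [-0.1, 0.3, 0.9]
grip_width: 0.0598
grasp_force: 0.0
```

```bash
python3 - <<'E'
from h import *
w=eyes.read_camera('wrist');s=eyes.read_camera('scene')
a=w['pixels'][60:360,160:500];b=cv2.resize(s['pixels'][190:290,220:370],None,fx=3,fy=3,interpolation=cv2.INTER_CUBIC)
c=np.hstack([a,b]);save({'pixels':c},'l1.png');print(c.shape)
E
```

```text
(300, 790, 3)
```

View pics/l1.png

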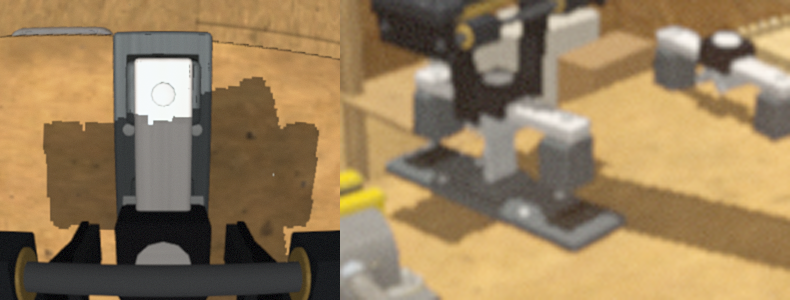

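```bash
python3 - <<'E'
from h import *
w=eyes.read_camera('wrist')
h=lambda u,v,z:at_z(w,(u,v),z,True)
for z in (.073,.091,.109): print(z,h(323,154,z),'barwidth',np.linalg.norm(h(294.5,130,z)-h(352,130,z)))
E
```

```text
0.073 [0.52460245 0.06219411 0.073     ] barwidth 0.025894465321269437
0.091 [0.52530166 0.06228033 0.091     ] barwidth 0.023146883599085396
0.109 [0.52600088 0.06236655 0.109     ] barwidth 0.020399301876901338
```

>>> {"api": "drive_tool", "payload": {
  "delta_pos": [
    [0, 0, 0],
    [0, 0, 0],
    [0, 0, 0],
    [0, 0, 0],
    [0, 0, 0],
    [0, 0, 0],
    [0, 0, -0.5],
    [0, 0, -2],
    [0, 0, -4],
    [0, 0, -3.5],
    [-0.1, 1.5, 0],
    [-0.3, 3, 0],
    [-0.4, 4, 0],
    [-0.4, 4, 0],
    [-0.4, 4, 0],
    [-0.4, 4, 0],
    [-0.4, 4, 0],
    [-0.2, 2, 0],
    [-0.1, 1, 0],
    [0, 0, 0]
  ],
  "angular": [
    [0, 0, 0],
    [0, 0, 0],
    [0, 0, 0],
    [0, 0, 0],
    [0, 0, 0],
    [0, 0, 0],
    [0, 0, 0],
    [0, 0, 0],
    [0, 0, 0],
    [0, 0, 0],
    [0, 0, 0],
    [0, 0, 0],
    [0, 0, 0],
    [0, 0, 0],
    [0, 0, 0],
    [0, 0, 0],
    [0, 0, 0],
    [0, 0, 0],
    [0, 0, 0],
    [0, 0, 0]
  ],
  "gripper": [3.5, 3.5, 3.5, 3.5, 3.5, 3.5, 3.5, 3.5, 3.5, 3.5, 3.5, 3.5, 3.5, 3.5, 3.5, 3.5, 3.5, 3.5, 3.5, 3.5]
}}

```text
time_s: 11.2
tool_pos: [0.4456, -0.2197, 0.1943]
tool_rot: [-180.0, 0.0, 3.5]
force: [0.0, 0.9, -1.8]
grip_width: 0.0396
grasp_force: 20.0
```

```bash
python3 - <<'E'
from h import *
np.set_printoptions(precision=4,suppress=True)
o=telemetry.get_obs();print(o['tool_pos'],o['tool_rot'])
w=eyes.read_camera('wrist');save(w,'w3.png')
np.savez('w3.npz',origin=w['origin'],orientation=w['orientation'],mtx=w['mtx'])
E
```

```text
[ 0.4456 -0.2197  0.1943] [-179.9601    0.0277    3.547 ]
```

View pics/w3.png

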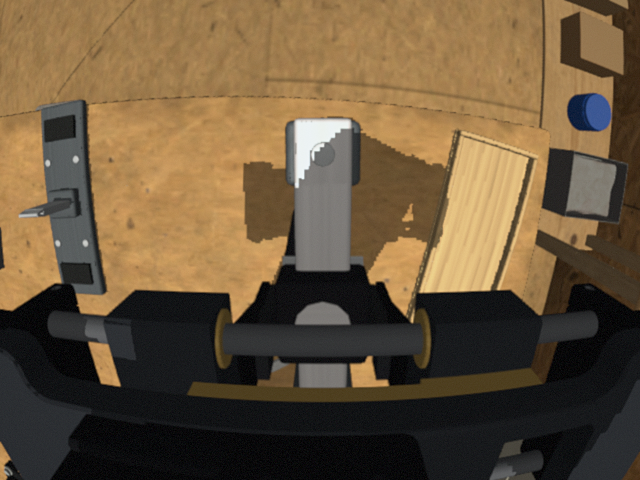

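```bash
python3 - <<'E'
from h import *
np.set_printoptions(precision=4,suppress=True)
f=np.load('w3.npz');w={k:f[k] for k in f};P=lambda u,v:at_z(w,(u,v),.018,True)
a,b,c=P(458,130),P(537,156),P(413,308)
print(a,b,c,np.linalg.norm(a-b));d=(a-c)[:2];yaw=np.arctan2(d[1],d[0]);y2=np.arctan2(*(a-b)[1::-1])-np.pi/2
print(np.degrees([yaw,y2])); x=np.array([np.cos(yaw),np.sin(yaw)]);print('centre',((a+b)/2)[:2]-.104*x)
E
```

```text
[ 0.5417 -0.3348  0.018 ] [ 0.5295 -0.4225  0.018 ] [ 0.3677 -0.3132  0.018 ] 0.08848292019442913
[-7.0719 -7.8989]
centre [ 0.4324 -0.3658]
```

>>> {"api": "drive_tool", "payload": {
  "delta_pos": [
    [-0.3, 2, 0],
    [-0.5, 3.5, 0],
    [-0.6, 4, 0],
    [-0.5, 3.5, 0],
    [-0.3, 1.5, 0],
    [0, 0, 0],
    [0, 0, 2],
    [0, 0, 3],
    [0, 0, 3.5],
    [0, 0, 2],
    [0, 0, 1.2],
    [0, 0, 0.5],
    [0, 0, 0],
    [0, 0, 0]
  ],
  "angular": [
    [0, 0, 0],
    [0, 0, 0],
    [0, 0, 0],
    [0, 0, 0],
    [0, 0, 0],
    [0, 0, 0.095],
    [0, 0, 0.095],
    [0, 0, 0],
    [0, 0, 0],
    [0, 0, 0],
    [0, 0, 0],
    [0, 0, 0],
    [0, 0, 0],
    [0, 0, 0]
  ],
  "gripper": [3.5, 3.5, 3.5, 3.5, 3.5, 3.5, 3.5, 3.5, 3.5, 3.5, 3.5, 3.5, 3.5, 3.5]
}}

```text
time_s: 12.65
tool_pos: [0.4343, -0.3654, 0.0739]
tool_rot: [179.9, -0.1, -7.2]
force: [0.6, -1.2, -3.0]
grip_width: 0.04
grasp_force: 20.0
```

Descend the last centimetre, then check contact.

>>> {"api": "drive_tool", "payload": {
  "delta_pos": [
    [0, 0, 0.4],
    [0, 0, 0.4],
    [0, 0, 0.2],
    [0, 0, 0],
    [0, 0, 0]
  ],
  "angular": [
    [0, 0, 0],
    [0, 0, 0],
    [0, 0, 0],
    [0, 0, 0],
    [0, 0, 0]
  ],
  "gripper": [3.5, 3.5, 3.5, 3.5, 3.5]
}}

```text
time_s: 13.15
tool_pos: [0.4333, -0.3653, 0.0628]
tool_rot: [180.0, -0.0, -7.2]
force: [-0.9, -0.1, 0.7]
grip_width: 0.0396
grasp_force: 20.0
```

>>> {"api": "drive_tool", "payload": {
  "delta_pos": [
    [0, 0, 0],
    [0, 0, 0],
    [0, 0, 0],
    [0, 0, 0],
    [0, 0, 0],
    [0, 0, 0],
    [0, 0, -1],
    [0, 0, -3],
    [0, 0, -4],
    [0, 0, -4],
    [-0.1, -2, -1],
    [-0.1, -4, 0],
    [-0.1, -4, 0],
    [-0.1, -3.3, 0],
    [-0.2, -2, 0],
    [0, 0, 0],
    [0, 0, 0]
  ],
  "angular": [
    [0, 0, 0],
    [0, 0, 0],
    [0, 0, 0],
    [0, 0, 0],
    [0, 0, 0],
    [0, 0, 0],
    [0, 0, 0],
    [0, 0, 0],
    [0, 0, 0],
    [0, 0, 0],
    [0, 0, 0],
    [0, 0, 0],
    [0, 0, 0],
    [0, 0, 0],
    [0, 0, 0.02],
    [0, 0, 0],
    [0, 0, 0]
  ],
  "gripper": [6.5, 6.5, 6.5, 6.5, 6.5, 6.5, 6.5, 6.5, 6.5, 6.5, 8.7, 8.7, 8.7, 8.7, 8.7, 8.7, 8.7]
}}

```text
time_s: 14.85
tool_pos: [0.4467, -0.2132, 0.1933]
tool_rot: [179.9, -0.1, -8.3]
force: [-0.4, -1.4, -1.4]
grip_width: 0.0871
grasp_force: 0.0
```

```bash
python3 - <<'E'
from h import *
o=telemetry.get_obs();print(o['tool_pos'],o['tool_rot'])
w=eyes.read_camera('wrist');save(w,'w4.png')
np.savez('w4.npz',origin=w['origin'],orientation=w['orientation'],mtx=w['mtx'])
E
```

```text
[ 0.44667715 -0.21317686  0.1932895 ] [ 1.79913184e+02 -5.39102238e-02 -8.33068721e+00]
```

View pics/w4.png

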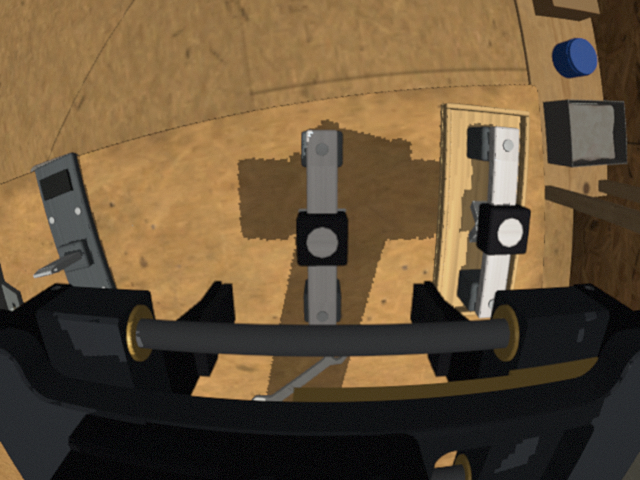

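```bash
python3 - <<'E'
from h import *
np.set_printoptions(precision=4,suppress=True)
f=np.load('w4.npz');w={k:f[k] for k in f};P=lambda u,v,z:at_z(w,(u,v),z,True)
a,b=P(322,149,.054),P(322,316,.054);print(P(322,242,.069),(a+b)/2,np.linalg.norm(a-b),np.degrees(np.arctan2(*(a-b)[1::-1])))
print('tray arm',P(509,232,.074))
E
```

```text
[ 0.4457 -0.2121  0.069 ] [ 0.4453 -0.2121  0.054 ] 0.14038027906205522 -8.34641984611334
tray arm [ 0.4335 -0.3638  0.074 ]
```

>>> {"api": "drive_tool", "payload": {
  "delta_pos": [
    [-0.1, -0.1, 3],
    [0, 0, 4],
    [0, 0, 3.5],
    [0, 0, 2],
    [0, 0, 0.9],
    [0, 0, 0],
    [0, 0, 0],
    [0, 0, 0],
    [0, 0, 0],
    [0, 0, 0],
    [0, 0, 0],
    [0, 0, 0],
    [0, 0, 0],
    [0, 0, 0],
    [0, 0, 0],
    [0, 0, -0.5],
    [0, 0, -2],
    [0, 0, -4],
    [0, 0, -4],
    [0, 0, -3]
  ],
  "angular": [
    [0, 0, 0],
    [0, 0, 0],
    [0, 0, 0],
    [0, 0, 0],
    [0, 0, 0],
    [0, 0, 0],
    [0, 0, 0],
    [0, 0, 0],
    [0, 0, 0],
    [0, 0, 0],
    [0, 0, 0],
    [0, 0, 0],
    [0, 0, 0],
    [0, 0, 0],
    [0, 0, 0],
    [0, 0, 0],
    [0, 0, 0],
    [0, 0, 0],
    [0, 0, 0],
    [0, 0, 0]
  ],
  "gripper": [8.7, 8.7, 8.7, 8.7, 8.7, 3.5, 3.5, 3.5, 3.5, 3.5, 3.5, 3.5, 3.5, 3.5, 3.5, 3.5, 3.5, 3.5, 3.5, 3.5]
}}

```text
time_s: 16.9
tool_pos: [0.4459, -0.211, 0.1955]
tool_rot: [180.0, -0.0, -8.3]
force: [0.1, -0.2, -2.7]
grip_width: 0.04
grasp_force: 19.9
```

>>> {"api": "drive_tool", "payload": {
  "delta_pos": [
    [-0.2, -1.5, 0],
    [-0.3, -3, 0],
    [-0.4, -4, 0],
    [-0.4, -4, 0],
    [-0.4, -4, 0],
    [-0.4, -4, 0],
    [-0.4, -3.2, 0],
    [-0.3, -2, 0],
    [-0.1, -1, 0],
    [0, 0, 0],
    [0, 0, 0],
    [0, 0, 0],
    [0, 0, 2],
    [0, 0, 2.5],
    [0, 0, 1.5],
    [0, 0, 1],
    [0, 0, 0],
    [0, 0, 0]
  ],
  "angular": [
    [0, 0, 0],
    [0, 0, 0],
    [0, 0, 0],
    [0, 0, 0],
    [0, 0, 0],
    [0, 0, 0],
    [0, 0, 0],
    [0, 0, 0],
    [0, 0, 0],
    [0, 0, -0.07],
    [0, 0, -0.07],
    [0, 0, -0.07],
    [0, 0, 0],
    [0, 0, 0],
    [0, 0, 0],
    [0, 0, 0],
    [0, 0, 0],
    [0, 0, 0]
  ],
  "gripper": [3.5, 3.5, 3.5, 3.5, 3.5, 3.5, 3.5, 3.5, 3.5, 3.5, 3.5, 3.5, 3.5, 3.5, 3.5, 3.5, 3.5, 3.5]
}}

```text
time_s: 18.7
tool_pos: [0.456, 0.0569, 0.1236]
tool_rot: [-180.0, 0.0, 3.6]
force: [-0.1, 0.5, -2.4]
grip_width: 0.0397
grasp_force: 19.9
```

>>> {"api": "drive_tool", "payload": {
  "delta_pos": [
    [0, 0, 1],
    [0, 0, 0.8],
    [0, 0, 0.5],
    [0, 0, 0.3],
    [0, 0, 0.1],
    [0, 0, 0.1],
    [0, 0, 0],
    [0, 0, 0]
  ],
  "angular": [
    [0, 0, 0],
    [0, 0, 0],
    [0, 0, 0],
    [0, 0, 0],
    [0, 0, 0],
    [0, 0, 0],
    [0, 0, 0],
    [0, 0, 0]
  ],
  "gripper": [3.5, 3.5, 3.5, 3.5, 3.5, 3.5, 3.5, 3.5]
}}

```text
time_s: 19.5
tool_pos: [0.4558, 0.057, 0.0956]
tool_rot: [180.0, 0.0, 3.7]
force: [-1.5, 0.5, -2.1]
grip_width: 0.0396
grasp_force: 19.9
```

>>> {"api": "drive_tool", "payload": {
  "delta_pos": [
    [0, 0, 0.1],
    [0, 0, 0]
  ],
  "angular": [
    [0, 0, 0],
    [0, 0, 0]
  ],
  "gripper": [3.5, 3.5]
}}

```text
time_s: 19.7
tool_pos: [0.4559, 0.0569, 0.0951]
tool_rot: [180.0, 0.0, 3.7]
force: [-4.0, -0.3, 4.8]
grip_width: 0.0401
grasp_force: 19.9
```

>>> {"api": "drive_tool", "payload": {
  "delta_pos": [
    [0, 0, 0],
    [0, 0, 0],
    [0, 0, 0],
    [0, 0, 0],
    [0, 0, 0],
    [0, 0, 0],
    [0, 0, 0],
    [0, 0, 0],
    [0, 0, 0],
    [0, 0, 0],
    [0, 0, 0],
    [0, 0, 0],
    [0, 0, 0]
  ],
  "angular": [
    [0, 0, 0],
    [0, 0, 0],
    [0, 0, 0],
    [0, 0, 0],
    [0, 0, 0],
    [0, 0, 0],
    [0, 0, 0],
    [0, 0, 0],
    [0, 0, 0],
    [0, 0, 0],
    [0, 0, 0],
    [0, 0, 0],
    [0, 0, 0]
  ],
  "gripper": [6.5, 6.5, 6.5, 6.5, 6.5, 6.5, 6.5, 6.5, 6.5, 6.5, 6.5, 6.5, 6.5]
}}

```text
time_s: 21.0
tool_pos: [0.4559, 0.0569, 0.0945]
tool_rot: [180.0, 0.0, 3.7]
force: [0.1, 0.2, 1.2]
grip_width: 0.0657
grasp_force: 0.0
```

```bash
python3 - <<'E'
from h import *
w=eyes.read_camera('wrist');s=eyes.read_camera('scene')
a=w['pixels'][60:360,160:500];b=cv2.resize(s['pixels'][190:290,220:370],None,fx=3,fy=3,interpolation=cv2.INTER_CUBIC)
save({'pixels':np.hstack([a,b])},'l2.png')
E
```

```text
(no output)
```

View pics/l2.png

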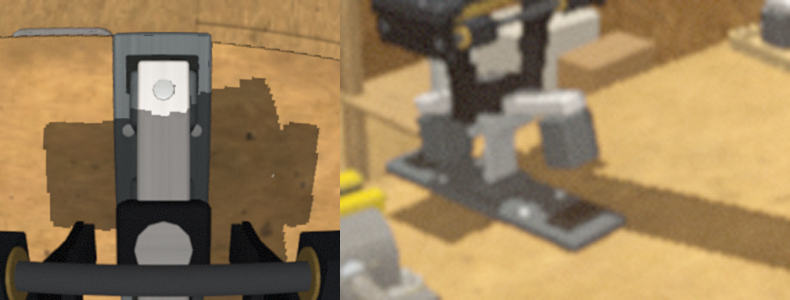

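>>> {"api": "drive_tool", "payload": {
  "delta_pos": [
    [0.25, 0, 0],
    [0.25, 0, 0],
    [0, 0, 0],
    [0, 0, 0],
    [0, 0, 0],
    [0, 0, 0],
    [0, 0, 0],
    [0, 0, 0],
    [0, 0, 0],
    [0, 0, 0],
    [-0.13, 0, -0.5],
    [-0.4, 0, -1.45],
    [-0.8, 0, -2.9],
    [0, 0, 0],
    [0, 0, 0],
    [0, 0, -2],
    [0, 0, -4],
    [0, 0, -2],
    [0, 0, 0]
  ],
  "angular": [
    [0, -0.134, 0],
    [0, -0.134, 0],
    [0, 0, 0],
    [0, 0, 0],
    [0, 0, 0],
    [0, 0, 0],
    [0, 0, 0],
    [0, 0, 0],
    [0, 0, 0],
    [0, 0, 0],
    [0, 0, 0],
    [0, 0, 0],
    [0, 0, 0],
    [0, 0.134, 0],
    [0, 0.134, 0],
    [0, 0, 0],
    [0, 0, 0],
    [0, 0, 0],
    [0, 0, 0]
  ],
  "gripper": [6.5, 6.5, 6.5, 3.5, 3.5, 3.5, 3.5, 3.5, 3.5, 3.5, 3.5, 3.5, 3.5, 3.5, 3.5, 3.5, 3.5, 3.5, 3.5],
  "squeeze": 25
}}

```text
time_s: 23.0
tool_pos: [0.4626, 0.0578, 0.2279]
tool_rot: [179.9, -0.4, 3.7]
force: [0.4, 0.5, -2.6]
grip_width: 0.0401
grasp_force: 25.0
```

>>> {"api": "drive_tool", "payload": {
  "delta_pos": [
    [-0.1, -1.5, 0],
    [0, -3, 0],
    [0, -4, 0],
    [0, -4, 0],
    [-0.1, -3.5, 0],
    [0, -2.3, 0],
    [-0.1, -1, 0],
    [0, 0, 0]
  ],
  "angular": [
    [0, 0, 0],
    [0, 0, 0],
    [0, 0, 0],
    [0, 0, 0],
    [0, 0, 0],
    [0, 0, 0],
    [0, 0, 0],
    [0, 0, 0]
  ],
  "gripper": [3.5, 3.5, 3.5, 3.5, 3.5, 3.5, 3.5, 3.5]
}}

```text
time_s: 23.8
tool_pos: [0.4443, 0.2508, 0.2234]
tool_rot: [-180.0, 0.1, 3.8]
force: [-0.5, -0.8, -3.2]
grip_width: 0.0399
grasp_force: 25.0
```

```bash
python3 - <<'E'
from h import *
o=telemetry.get_obs();print(o['tool_pos'],o['tool_rot'])
w=eyes.read_camera('wrist');save(w,'w5.png')
np.savez('w5.npz',origin=w['origin'],orientation=w['orientation'],mtx=w['mtx'])
E
```

```text
[0.44426529 0.25078091 0.22344867] [-1.79975830e+02  1.42169543e-01  3.84937586e+00]
```

View pics/w5.png

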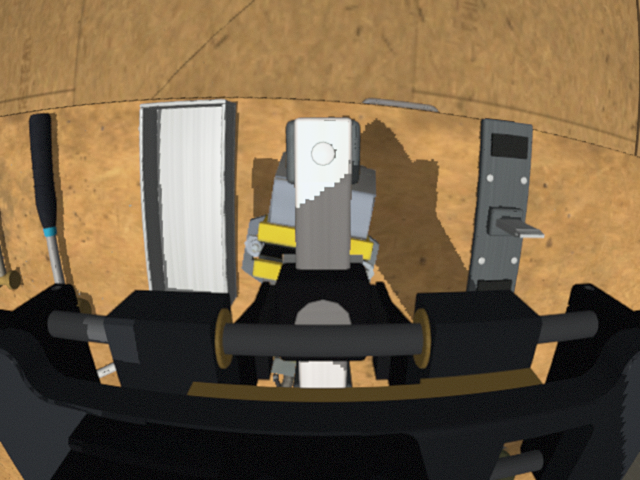

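```bash
python3 - <<'E'
from h import *
np.set_printoptions(precision=4,suppress=True)
f=np.load('w5.npz');w={k:f[k] for k in f};P=lambda u,v,z=.04:at_z(w,(u,v),z,True)
a,b,c,d=P(141,104),P(226,99),P(149,288),P(230,290)
print(a,b,c,d,np.linalg.norm(a-b));A=lambda v:np.degrees(np.arctan2(v[1],v[0]));print(A(a-c),A(b-d),A(a-b)-90)
y=np.radians((A(a-c)+A(b-d))/2);print('centre',((a+b)/2)[:2]-.104*np.array([np.cos(y),np.sin(y)]))
print('screw',P(323,153,.2234-.059+.054))
E
```

```text
[0.5504 0.4311 0.04  ] [0.5529 0.3453 0.04  ] [0.364  0.4282 0.04  ] [0.3706 0.3384 0.04  ] 0.08587280658781414
0.9003519808822329 2.171703999607142 1.6597115001242173
centre [0.4477 0.3854]
screw [0.5145 0.2562 0.2184]
```

>>> {"api": "drive_tool", "payload": {
  "delta_pos": [
    [0.1, -1.5, 0],
    [0.3, -3.2, 0],
    [0.4, -4, 0],
    [0.2, -3.3, 0],
    [0.1, -1.5, 0],
    [0, 0, 0],
    [0, 0, 2],
    [0, 0, 4],
    [0, 0, 4],
    [0, 0, 3],
    [0, 0, 1.5],
    [0, 0, 0],
    [0, 0, 0]
  ],
  "angular": [
    [0, 0, 0],
    [0, 0, 0],
    [0, 0, 0],
    [0, 0, 0.038],
    [0, 0, 0],
    [0, 0, 0],
    [0, 0, 0],
    [0, 0, 0],
    [0, 0, 0],
    [0, 0, 0],
    [0, 0, 0],
    [0, 0, 0],
    [0, 0, 0]
  ],
  "gripper": [3.5, 3.5, 3.5, 3.5, 3.5, 3.5, 3.5, 3.5, 3.5, 3.5, 3.5, 3.5, 3.5]
}}

```text
time_s: 25.15
tool_pos: [0.4497, 0.3847, 0.0806]
tool_rot: [-180.0, -0.1, 1.4]
force: [-1.0, -0.4, -2.4]
grip_width: 0.0395
grasp_force: 25.0
```

>>> {"api": "drive_tool", "payload": {
  "delta_pos": [
    [-0.2, 0, 0.8],
    [0, 0, 0.5],
    [0, 0, 0.3],
    [0, 0, 0.2],
    [0, 0, 0],
    [0, 0, 0]
  ],
  "angular": [
    [0, 0, 0],
    [0, 0, 0],
    [0, 0, 0],
    [0, 0, 0],
    [0, 0, 0],
    [0, 0, 0]
  ],
  "gripper": [3.5, 3.5, 3.5, 3.5, 3.5, 3.5]
}}

```text
time_s: 25.75
tool_pos: [0.4467, 0.3852, 0.0633]
tool_rot: [179.9, -0.1, 1.5]
force: [-2.5, -3.7, 9.7]
grip_width: 0.0398
grasp_force: 25.0
```

>>> {"api": "drive_tool", "payload": {
  "delta_pos": [
    [0, 0, 0],
    [0, 0, 0],
    [0, 0, 0],
    [0, 0, 0],
    [0, 0, 0],
    [0, 0, 0],
    [0, 0, 0],
    [0, 0, -1],
    [0, 0, -3],
    [0, 0, -4],
    [0, 0, -4],
    [0, 0, -4],
    [0, 0, 0],
    [0, 0, 0]
  ],
  "angular": [
    [0, 0, 0],
    [0, 0, 0],
    [0, 0, 0],
    [0, 0, 0],
    [0, 0, 0],
    [0, 0, 0],
    [0, 0, 0],
    [0, 0, 0],
    [0, 0, 0],
    [0, 0, 0],
    [0, 0, 0],
    [0, 0, 0],
    [0, 0, 0],
    [0, 0, 0]
  ],
  "gripper": [6.5, 6.5, 6.5, 6.5, 6.5, 6.5, 6.5, 6.5, 6.5, 6.5, 6.5, 6.5, 6.5, 6.5]
}}

```text
time_s: 27.15
tool_pos: [0.4469, 0.3855, 0.223]
tool_rot: [-179.9, -0.1, 1.5]
force: [0.0, -0.7, -1.1]
grip_width: 0.065
grasp_force: 0.0
```

```bash
python3 - <<'E'
from h import *
np.set_printoptions(precision=4,suppress=True)
w=eyes.read_camera('wrist')
m=None
for d in models.cut_out(w,'rotor_b')[:2]:
    m=d['pixels'].astype(np.uint8);print(d['p'],d['centre'],at_z(w,d['centre'],.058,True),m.sum(),cv2.minAreaRect(cv2.findNonZero(m)))
# bright hub disc near the expected place
g=cv2.cvtColor(w['pixels'],cv2.COLOR_RGB2GRAY);c=cv2.HoughCircles(cv2.medianBlur(g,3)[150:320,250:400],cv2.HOUGH_GRADIENT,1,15,param1=100,param2=14,minRadius=5,maxRadius=22)
for q in (c[0][:4] if c is not None else []): print(q+[250,150,0],at_z(w,(q[0]+250,q[1]+150),.073 if q[2]>10 else .058,True))
t=eyes.read_camera('top')
for d in models.cut_out(t,'rotor_a')[:3]: print('top',d['p'],at_z(t,d['centre'],.058),d['pixels'].sum())
for n,z in (('carton',.038),('dish',.015)): print(n,[at_z(t,d['centre'],z) for d in models.cut_out(t,n)[:1]])
E
```

```text
0.67 [321.0, 222.7] [0.4519 0.3878 0.058 ] 6802 ((323.0, 222.0), (186.0, 48.0), 90.0)
[322.5 233.5  14.4] [0.4462 0.3864 0.073 ]
[388.5 255.5   9.6] [0.4237 0.3268 0.058 ]
[292.5 286.5  17.9] [0.398  0.4112 0.073 ]
[323.5 301.5   6. ] [0.3775 0.3837 0.058 ]
top 0.95 [ 0.4287 -0.3508  0.058 ] 738
carton [array([ 0.2635, -0.3676,  0.038 ])]
dish [array([0.2714, 0.3419, 0.015 ])]
```

```bash
python3 -c "
from cell import env; print(env.sign_off())"
```

```text
the job is handed in; nothing more can be done
None
```

Both arms were tested on the stand: the level one is in the wooden tray and the tipping one in the steel box, each near the centre. I handed the job in at about 27 s; no pass or fail result was shown.

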